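Load a hose-clamp half into a leaf drill jig and hold it in the corner

ROBOT

A 6-joint arm with a two-finger parallel gripper is mounted at the origin on the work surface. World frame = base frame: x ahead of the robot, y to its left, z up, the work surface at z = 0. Lengths are in mm, angles in rad, forces in N, time in s.
With the tool pointing down it reaches from about 275 to 1000 mm from the base axis. Payload 8.4 kg.
Tool frame: the origin (TCP) lies on the mounting face of the last link; the fingertips stand 173 mm ahead of it and the grasp point (between the pads) lies 155 mm ahead of it; z points along the fingers, y is the line along which they close (so a half turn about z gives the same grasp; the last joint's range is limited). The gripper opens to 85 mm and grips with 20 to 120 N. Pads are 22 mm wide; open, the fingers measure 114 mm over their backs; the gripper's body (76 mm by 85 mm) begins 54 mm behind the grasp point. The pads swing forward as they close: fully open they stand 13 mm farther back than shut.
Start: joints at [1.237, 0.353, 1.633, -0, 1.155, -0.002], TCP at [203.59, 590.915, 404.681] pointing down, gripper open.
Joint ranges: [-2.63, 2.63], [-0.92, 2.1], [0.06, 2.66], [-1.3, 4.44], [0, 2.69], [-3.02, 3.02]. Speed limits (rad/s): [2.22, 2.22, 2.79, 3.14, 3.14, 3.14].

INTERFACE

Orientations are given as [roll, pitch, yaw] about the fixed x, y, z axes, in that order (R = Rz(yaw) Ry(pitch) Rx(roll)).
In Python, from rig import r gives the robot as it stands.
- The arm moves only by the tool apply_moves, never from a script. Its argument "deltas" is a list of rows, each an object with "claw": the gripper command: -1 is fully open, 1 is shut, values between are in proportion; "delta_pos": the shift along the tool's x, y, z in cm, a list of three; "yaw": the turn about the tool's z in rad. In form: [{"claw": claw, "delta_pos": [tx, ty, tz], "yaw": yaw}, ...]. A call has 1 to 8 rows; each row shifts and turns the commanded pose from where the row before left it, along the tool's axes as they then stand; what a row does not reach is not made up. A row lasts 1/8 s, in which the tool goes at most 62.5 mm and 10.7 degrees, less where a joint would pass 70% of its speed; a pose out of reach is approached as far as the arm can. A call with a gripper value outside its range is refused whole. The fingers move at their own pace and stop on an object; "grip_force" is the grip in N (left out, the last holds). Time passes only in rows, so rows that do not move let the fingers close. It gives the time, the measured TCP pose, the force, the opening and the grip force at its end, in the units of the state.
- r.sense(): the state, without advancing time (a new reading comes with each control period).
- r.grab_frame(name): name is "scene" or "top"; returns a dict with "img" (480x640x3 uint8, blue, green, red), "z_map" (480x640 float32, mm along the optical axis (not along the pixel's ray), 0 where there is no reading), "fx", "fy", "cx", "cy" (pixels), "eye" and "rotation" of the camera in the world. Camera axes: x right, y up, looking along -z (the intrinsics and any distortion apply to the point x, -y, -z); pixel columns grow to the right and rows downward; lengths in mm; the calibration is good to about 2 mm. A picture is of the moment at which its call begins.
- r.sign_off(): hands the job in; it is judged then, once.
The state is a dict: "clock": time; "qpos": joint angles; "qvel": joint speeds; "joint_efforts": joint torques, N m; "eef_pos": TCP position; "tcp_rot": TCP orientation; "contact_force": force on the tool from outside, world axes, zero at the start; "wrist_torque": the same for the moment, N m; "opening": opening from 0.0 (shut) to 1.0 (fully open); "grasp_force": force on a finger pad.
Only numpy, scipy, OpenCV 4.12 (cv2) and the standard library are available. Lean on these libraries where they do the work, as an engineer would, in place of code of your own. Each camera call takes 0.05 s, during which the arm holds its last target. There are 200 camera calls.

TASK

Get the larger, undrilled hose-clamp half ready for drilling: lift the drill jig's leaf by its T-handle and swing it right over until it rests back on its stop, then lay the clamp half on the jig's rest rails, saddle up, its long side along the pair of back stops. Push it into the corner and press it firmly against the back stops and the end stop together, square and flat on the rails, and finish like that: the program ends with the gripper still holding the part and still pressing it on both. Leave the small drilled half, the ferrule and the brush where they are.

Things in the scene. Friction and masses are not known exactly. Their poses are not given: they have to be found in the camera images.
- jig: leaf drill jig bolted to the bench, cannot move: dark steel base plate, top 28 mm above the bench, spanning jig x -95..95, y -85..120 mm. Origin: on the bench under the middle of the nest (where a seated part's centre comes); z up, x along the nest, y from the T-handle side to the hinge side. Hinge lugs at |x| 63..77, y 67..89 mm, up to 92 mm high
- back_stop: pair of bright steel stop blocks on the jig; same origin and axes as the jig. Faces look to jig -y, at y = +24 mm; blocks 14 mm wide centred at x = -34 and +34 mm (54 mm gap between, a finger passes), 16 mm deep, tops 52 mm above the bench (18 mm above the rails). A seated 50 mm wide part has its centre at jig y = -1 mm. Rigid
- end_stop: bright steel stop block on the jig; same origin and axes as the jig. Its face looks to jig -x, at x = +48 mm; 22 mm wide, centred at y = 0, top 52 mm above the bench. A seated 96 mm long part has its centre at jig x = 0. Rigid
- leaf (a joint): angle of the jig's leaf (rad): 0 = closed, level over the nest; grows as the handle is lifted and swung over towards jig +y; 1.92 (110 degrees) = leaning back on its stop, where it stays by its own weight. Plain hinge: let go before upright it falls shut. Starts closed. Aluminium plate 118 (x) x 138 x 8 mm, two steel drill bushes on top, 450 g
- leaf_hinge (a point): middle of the leaf's hinge axis, at jig (0, 78, 81) mm; the axis runs along jig x and the point has the jig's axes
- clamp_half: part to load: the larger hose-clamp half, bare aluminium block 96 (x) x 50 (y) x 38 (z) mm, 0.3 to 0.6 kg, on the bench, a half-round saddle 30 mm wide, 15 mm deep running along y across the middle of its top; solid up to 23 mm there; only punch marks for bolt holes. Origin: centre of its underside, z up, x along its length. Either end may face the end stop
- small_half: bystander: smaller, already drilled clamp half, aluminium, 70 x 40 x 30 mm, two 9 mm bolt holes, loose on the bench, not to be used; origin under its centre, x along its length. It and the larger one may lie in either of two places
- ferrule: bystander: round turned aluminium hose ferrule, 60 mm diameter, 60 mm high, standing loose on the bench; origin under its centre
- brush: bystander: chip brush about 200 mm long, lying loose on the bench; origin near its middle, x along it
- nest (a point): middle of the nest at rest-rail height: jig (0, 0, 34) mm, jig axes. Two bright steel rest rails along y (12 mm wide, at x = -30 and +30, y -55..30 mm) carry the part, so its underside seats 34 mm above the bench. Two pillars 12 mm thick at x -52 and +52, y -62 mm, 77 mm high, carry the closed leaf
- leaf_rest (a point): the open leaf's stop, at jig (0, 94, 113) mm: two posts with rubber bumpers at x -40 and +40, y 93..120, up to 116 mm high, on which the open leaf leans back
- leaf_handle (a point): centre of the black T-handle at the free edge of the leaf: a cross-bar 18 mm thick, 40 mm long along jig x, on a 10 mm stem 37 mm long; 191 mm from the hinge axis; closed it is at jig (0, -113, 81) mm. Pinched by its two flat ends, along jig x, it can turn in the grip while the leaf swings. The point turns with the leaf
Not all that is in view belongs to the job. Leave any purple or yellow look-alike of the clamp_half alone.

How it is judged (in metres and radians):
On the way:
1. the leaf is swung over and rests on its stop (value of joint leaf above 1.86 rad), for 0.2 s.
At the end, for the whole second after the job is handed in: Leaf on its stop (over 1.86 rad); larger clamp half flat on the rails (2.5 mm, 2 deg), square within 2 deg, centre within 4 mm of its seat, pressed on the back stops and on the end stop with over 3 N each, fingers bearing on it with over 3 N, all through the last second (value of joint leaf above 1.86 rad and x of clamp_half in the frame of jig between -0.004 and 0.004 m and y of clamp_half in the frame of jig between -0.005 and 0.003 m and z of clamp_half in the frame of jig between 0.0315 and 0.0365 m and angle between the x axis of clamp_half and the x axis of jig, either way round below 0.035 rad and angle between clamp_half's own z axis and vertical below 0.035 rad and contact force between clamp_half and back_stop above 3 N and contact force between clamp_half and end_stop above 3 N and contact force between the fingers and clamp_half above 3 N); the arm keeps its last pose, push and grip.
It fails at once if the small drilled clamp half is shoved more than 30 mm from its place (distance of small_half from where it was at the start of the episode above 0.03 m).
It fails at once if the ferrule is shoved more than 30 mm from its place (distance of ferrule from where it was at the start of the episode above 0.03 m).
It fails at once if the brush is shoved more than 30 mm from its place (distance of brush from where it was at the start of the episode above 0.03 m).
It also fails if it takes over 61 s, if anything falls off the work surface, if the arm or the gripper's body presses on something with over 40 N, if the wrist force passes 120 N, or if a joint passes its speed limit or range.

## Working session

There is one attempt and no reset: what is moved stays moved. The work goes in short steps, Python scripts to look and compute and a tool call to move; the robot and the scene stay as the last step left them, time stands still between calls to the robot, and variables do not carry over. Pictures are saved under pics/ and viewed, at most 10 in all, crops included, and the job is handed in when it is done.

Besides the shell and the picture viewer there is one more tool, called after "Request:" in YAML: its name, and indented under it one key for each argument. apply_moves: Moves the arm, as the interface text tells. Its arguments: {"type":"object","properties":{"deltas":{"type":"array"},"grip_force":{"type":"number"}},"required":["deltas"]}

```bash
mkdir -p pics; ls
cat > h.py <<'E'
import numpy as np,cv2,pickle
def load(n): return pickle.load(open(f'{n}.pkl','rb'))
def grab(n):
    from rig import r
    f=r.grab_frame(n); pickle.dump(dict(f),open(f'{n}.pkl','wb')); return f
def pts(f):
    v,u=np.mgrid[0:480,0:640]; z=f['z_map']
    c=np.stack([(u-f['cx'])/f['fx']*z,-(v-f['cy'])/f['fy']*z,-z],-1)
    return c@np.array(f['rotation']).T+np.array(f['eye'])
E
python3 - <<'E'
from h import *
from rig import r
for n in('scene','top'):
    f=grab(n);cv2.imwrite(f'pics/{n}1.png',f['img']);print(n,{k:v for k,v in f.items() if k not in('img','z_map')})
print(r.sense())
E
```

```text
pics
scene {'fx': 442.5710106773003, 'fy': 442.5710106773003, 'cx': 317.53413918767905, 'cy': 236.01286686274125, 'eye': array([939.08081306, 648.21892115, 848.11321077]), 'rotation': array([ 0.81078199, -0.00811723,  2.59494565])}
top {'fx': 489.0521954142889, 'fy': 489.0521954142889, 'cx': 314.14725808872146, 'cy': 242.26072928207674, 'eye': array([ 371.57892678,  -45.35597986, 1353.24235536]), 'rotation': array([ 1.19649083e-01,  1.47488184e-03, -1.55341231e+00])}
{'clock': 0.1, 'qpos': array([ 1.23660745e+00,  3.53581059e-01,  1.63404964e+00,  9.60390303e-06,
        1.15518284e+00, -2.41198399e-03]), 'qvel': array([-4.47518037e-04, -1.07958018e-03,  5.15886762e-05, -7.10220329e-04,
       -2.09123120e-03,  4.75733566e-04]), 'joint_efforts': array([-3.09421175e-04, -6.06357837e+01, -3.42823720e+01, -7.35964045e-05,
        4.05075814e-03,  2.66994772e-05]), 'eef_pos': array([203.5159795 , 590.72103235, 404.03959635]), 'tcp_rot': array([-3.14037180e+00, -1.17262771e-05,  2.80981187e+00]), 'contact_force': array([-0.47339068,  0.2987795 ,  0.03324859]), 'wrist_torque': array([ 0.00941361,  0.01376935, -0.00829484]), 'grasp_force': 0.0, 'opening': 1.0011889991323857}
```

View pics/scene1.png

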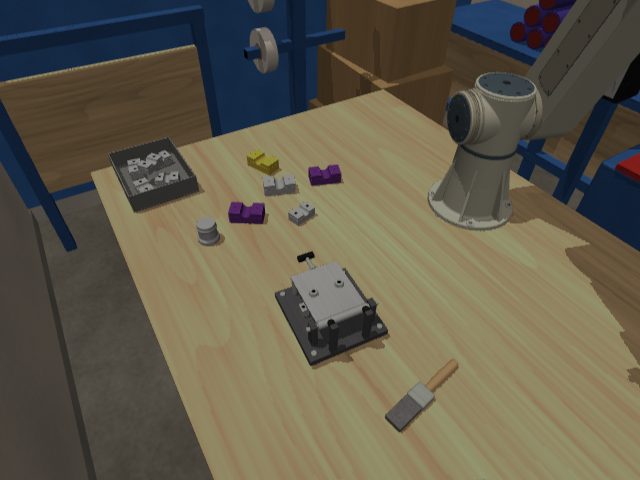

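View pics/top1.png

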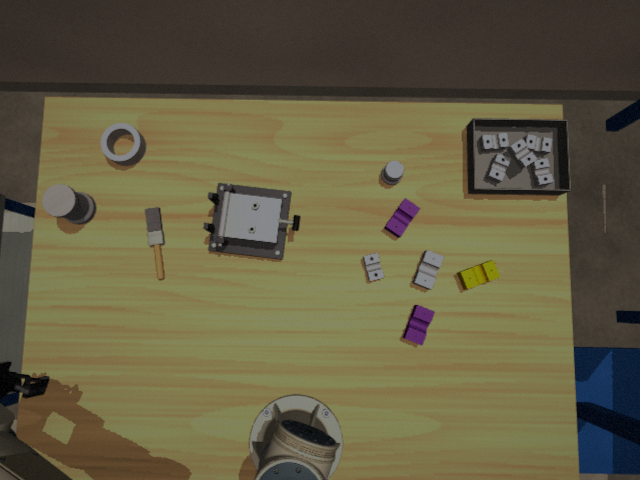

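```bash
cat >> h.py <<'E'
from scipy.spatial.transform import Rotation as Ro
def pts(f):
    v,u=np.mgrid[0:480,0:640]; z=f['z_map']
    c=np.stack([(u-f['cx'])/f['fx']*z,-(v-f['cy'])/f['fy']*z,-z],-1)
    return c@Ro.from_euler('xyz',f['rotation']).as_matrix().T+np.array(f['eye'])
def rect(P,m):
    (c,s,a)=cv2.minAreaRect(P[m][:,:2].astype(np.float32)); return np.round(c,1),np.round(s,1),round(a,1),int(m.sum())
E
python3 - <<'E'
from h import *
f=load('top');P=pts(f);g=load('scene');Q=pts(g)
print('bench z',np.median(P[350:380,100:250,2]),np.median(Q[380:400,250:350,2]))
def reg(u0,u1,v0,v1,zl,zh):
    m=np.zeros((480,640),bool);m[v0:v1,u0:u1]=1
    return m&(P[...,2]>zl)&(P[...,2]<zh)
for nm,a in dict(large=(410,446,244,296,10,60),small=(358,388,248,286,10,60),ferr=(378,410,155,190,10,90),plate=(195,300,175,265,15,40),leaf=(215,282,185,255,75,95),handle=(290,304,210,235,60,110),base=(195,310,175,265,15,140)).items():
    m=reg(*a);print(nm,rect(P,m),np.percentile(P[m][:,2],[5,50,95]).round(1))
def reg2(u0,u1,v0,v1,zl,zh):
    m=np.zeros((480,640),bool);m[v0:v1,u0:u1]=1
    return m&(Q[...,2]>zl)&(Q[...,2]<zh)
for nm,a in dict(large=(260,298,170,198,10,60),handle=(295,318,248,266,60,110),plate=(270,390,260,362,18,38)).items():
    m=reg2(*a);print('S',nm,rect(Q,m),np.percentile(Q[m][:,2],[5,50,95]).round(1))
a=cv2.resize(f['img'][180:345,195:510],None,fx=2.5,fy=2.5,interpolation=3)
b=cv2.resize(g['img'][140:235,190:350],(790,None) if 0 else None,fx=2,fy=2)
im=np.zeros((600,790,3),np.uint8);im[:a.shape[0],:a.shape[1]]=a[:, :790];im[412:412+188,:320]=b[:188];cv2.imwrite('pics/c.png',im)
E
```

```text
bench z -1.650349269854246 -0.5066583509951101
large (array([ 461.4, -351.9]), array([51.1, 96.3]), 68.9, 723) [18.4 34.8 40.6]
small (array([ 467. , -203.3]), array([69.9, 40.7]), 14.5, 395) [16.7 27.5 32.8]
ferr (array([ 728., -255.]), array([53.2, 56.1]), 10.4, 393) [12.  56.9 62.4]
plate (array([588.9, 137.3]), array([205. , 191.2]), 84.1, 2224) [21.9 26.6 31.9]
leaf (array([596.9, 133.6]), array([162.7, 175.6]), 4.6, 2740) [79.4 84.  90.3]
handle (array([575.6,  11.6]), array([25. , 39.7]), 84.6, 116) [79.2 86.9 90.2]
base (array([587.1, 119.2]), array([241.6, 191.2]), 84.2, 5345) [23.3 80.9 90.5]
S large (array([ 451.2, -382.1]), array([128. ,  95.7]), 68.5, 527) [12.5 30.6 39.5]
S handle (array([579.2,  23.6]), array([40.6, 40.2]), 84.0, 150) [78.1 86.  90.4]
S plate (array([590.7, 139.3]), array([207.2, 191.3]), 84.1, 2868) [23.  27.4 30.9]
```

View pics/c.png

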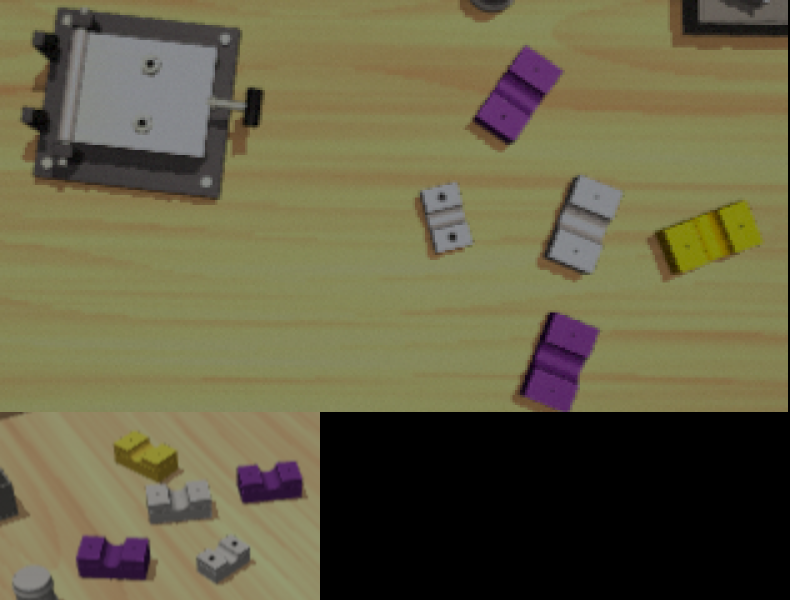

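Candidates: silver (428,270) is 96×51 mm with only punch marks, so it is the larger half. Silver (373,267) is 70×40 mm with two dark holes, so it is the small half. Purple (402,218) and (420,325) and yellow (479,275) are decoys. The crop confirms this. The jig origin is about (588,121) at yaw −6°, and its handle is about (576,8.5).

```bash
cat >> h.py <<'E'
def plan(tgt,psi=None,n=None,start=None,claw=-1):
    """rows (cm, rad) from the present tcp pose to tcp tgt (mm), yaw psi (deg)"""
    from rig import r
    if start is None:
        s=r.sense(); p=np.array(s['eef_pos']); a=s['tcp_rot'][2]; print('f',s['contact_force'].round(1),'open',round(s['opening'],3),'t',s['clock'])
    else: p,a=np.array(start[0],float),np.radians(start[1])
    b=a if psi is None else np.radians(psi)
    da=(b-a+np.pi)%(2*np.pi)-np.pi
    d=np.array(tgt,float)-p
    n=n or max(1,int(np.ceil(max(np.linalg.norm(d)/60,abs(da)/.18))))
    yaw=round(-da/n,3); rest=d
    for i in range(n):
        w=rest/(n-i); c,s=np.cos(a),np.sin(a)
        t=np.round(np.array([c*w[0]+s*w[1],s*w[0]-c*w[1],-w[2]])/10,2)
        rest=rest-10*np.array([c*t[0]+s*t[1],s*t[0]-c*t[1],-t[2]]); a-=yaw
        print('{"claw":%g,"delta_pos":%s,"yaw":%g},'%(claw,[float(x) for x in t],yaw))
E
python3 -c "
from h import *
plan([576,8.5,336],84)"
```

```text
f [-0.5  0.3  0. ] open 1.001 t 0.1
{"claw":-1,"delta_pos":[-4.52, -3.58, 0.57],"yaw":0.112},
{"claw":-1,"delta_pos":[-4.89, -3.05, 0.57],"yaw":0.112},
{"claw":-1,"delta_pos":[-5.2, -2.48, 0.57],"yaw":0.112},
{"claw":-1,"delta_pos":[-5.44, -1.89, 0.57],"yaw":0.112},
{"claw":-1,"delta_pos":[-5.62, -1.27, 0.57],"yaw":0.112},
{"claw":-1,"delta_pos":[-5.72, -0.63, 0.56],"yaw":0.112},
{"claw":-1,"delta_pos":[-5.76, 0.01, 0.57],"yaw":0.112},
{"claw":-1,"delta_pos":[-5.72, 0.66, 0.56],"yaw":0.112},
{"claw":-1,"delta_pos":[-5.61, 1.29, 0.57],"yaw":0.112},
{"claw":-1,"delta_pos":[-5.43, 1.91, 0.56],"yaw":0.112},
{"claw":-1,"delta_pos":[-5.19, 2.5, 0.57],"yaw":0.112},
{"claw":-1,"delta_pos":[-4.87, 3.07, 0.56],"yaw":0.112},
```

Request:
apply_moves:
  deltas:
    - {"claw": -1,"delta_pos": [-4.5,-3.6,0.6],"yaw": 0.112}
    - {"claw": -1,"delta_pos": [-4.9,-3.0,0.6],"yaw": 0.112}
    - {"claw": -1,"delta_pos": [-5.2,-2.5,0.6],"yaw": 0.112}
    - {"claw": -1,"delta_pos": [-5.4,-1.9,0.6],"yaw": 0.112}
    - {"claw": -1,"delta_pos": [-5.6,-1.3,0.6],"yaw": 0.112}
    - {"claw": -1,"delta_pos": [-5.7,-0.6,0.6],"yaw": 0.112}
    - {"claw": -1,"delta_pos": [-5.8,0.0,0.6],"yaw": 0.112}
    - {"claw": -1,"delta_pos": [-5.7,0.7,0.5],"yaw": 0.112}

```text
clock: 1.1
eef_pos: [452.3, 201.5, 357.4]
tcp_rot: [-3.142, -0.0, 1.91]
contact_force: [1.4, 0.6, -0.2]
opening: 0.998
grasp_force: 0.0
```

Request:
apply_moves:
  deltas:
    - {"claw": -1,"delta_pos": [-5.6,1.3,0.6],"yaw": 0.112}
    - {"claw": -1,"delta_pos": [-5.4,1.9,0.6],"yaw": 0.112}
    - {"claw": -1,"delta_pos": [-5.2,2.5,0.6],"yaw": 0.112}
    - {"claw": -1,"delta_pos": [-4.9,3.1,0.6],"yaw": 0.112}
    - {"claw": -1,"delta_pos": [0,0,0],"yaw": 0}
    - {"claw": -1,"delta_pos": [0,0,0],"yaw": 0}

```text
clock: 1.85
eef_pos: [575.5, 9.2, 333.2]
tcp_rot: [-3.14, -0.0, 1.466]
contact_force: [-0.7, 0.6, 0.3]
opening: 1.002
grasp_force: 0.0
```

```bash
python3 -c "
from h import *
plan([576,8.5,236],84)"
```

```text
f [-0.7  0.6  0.3] open 1.002 t 1.85
{"claw":-1,"delta_pos":[-0.03, 0.03, 4.86],"yaw":-0},
{"claw":-1,"delta_pos":[-0.04, 0.02, 4.86],"yaw":-0},
```

Request:
apply_moves:
  deltas:
    - {"claw": -1,"delta_pos": [0,0,5],"yaw": 0}
    - {"claw": -1,"delta_pos": [0,0,5],"yaw": 0}
    - {"claw": 1,"delta_pos": [0,0,0],"yaw": 0}
    - {"claw": 1,"delta_pos": [0,0,0],"yaw": 0}
    - {"claw": 1,"delta_pos": [0,0,0],"yaw": 0}
    - {"claw": 1,"delta_pos": [0,0,0],"yaw": 0}
    - {"claw": 1,"delta_pos": [0,0,0],"yaw": 0}
    - {"claw": 1,"delta_pos": [0,0,0],"yaw": 0}
  grip_force: 40

```text
clock: 2.85
eef_pos: [576.3, 9.8, 236.2]
tcp_rot: [3.139, -0.001, 1.466]
contact_force: [-3.0, 3.2, 6.8]
opening: 0.457
grasp_force: 40.4
```

Run:
```python
from h import *
f=grab('scene');cv2.imwrite('pics/g1.png',cv2.resize(f['img'][190:390,230:430],None,fx=3,fy=3))
from rig import r
s=r.sense();print(s['contact_force'],s['opening'],s['grasp_force'])
```

```text
[-3.67015788  2.5065694   6.53980137] 0.45442828306770416 40.36033093929291
```

View pics/g1.png

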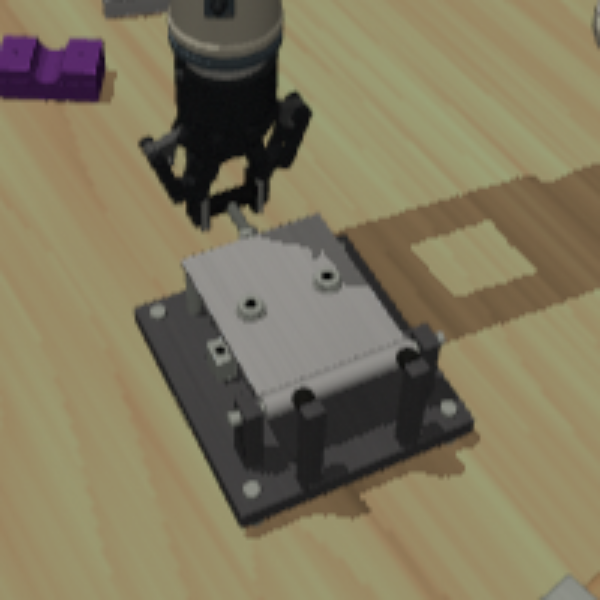

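Request:
apply_moves:
  deltas:
    - {"claw": 1,"delta_pos": [0.14,0,-2.29],"yaw": 0}
    - {"claw": 1,"delta_pos": [0.41,0,-2.25],"yaw": 0}
    - {"claw": 1,"delta_pos": [0.68,0,-2.19],"yaw": 0}
    - {"claw": 1,"delta_pos": [0.93,0,-2.09],"yaw": 0}
    - {"claw": 1,"delta_pos": [1.18,0,-1.96],"yaw": 0}
    - {"claw": 1,"delta_pos": [1.4,0,-1.81],"yaw": 0}
    - {"claw": 1,"delta_pos": [1.61,0,-1.63],"yaw": 0}
    - {"claw": 1,"delta_pos": [1.79,0,-1.42],"yaw": 0}

```text
clock: 3.9
eef_pos: [584.7, 90.8, 392.0]
tcp_rot: [3.14, 0.0, 1.466]
contact_force: [2.6, -1.0, -3.8]
opening: 0.459
grasp_force: 41.2
```

Request:
apply_moves:
  deltas:
    - {"claw": 1,"delta_pos": [1.95,0,-1.2],"yaw": 0}
    - {"claw": 1,"delta_pos": [2.08,0,-0.96],"yaw": 0}
    - {"claw": 1,"delta_pos": [2.18,0,-0.7],"yaw": 0}
    - {"claw": 1,"delta_pos": [2.25,0,-0.43],"yaw": 0}
    - {"claw": 1,"delta_pos": [2.28,0,-0.16],"yaw": 0}
    - {"claw": 1,"delta_pos": [2.29,0,0.11],"yaw": 0}
    - {"claw": 1,"delta_pos": [2.26,0,0.39],"yaw": 0}
    - {"claw": 1,"delta_pos": [2.1,0,0.6],"yaw": 0}

```text
clock: 4.9
eef_pos: [603.0, 265.2, 413.5]
tcp_rot: [3.141, -0.001, 1.466]
contact_force: [4.3, -1.2, 0.5]
opening: 0.461
grasp_force: 42.4
```

Request:
apply_moves:
  deltas:
    - {"claw": 1,"delta_pos": [0.2,0,0.1],"yaw": 0}
    - {"claw": 1,"delta_pos": [0,0,0],"yaw": 0}

```text
clock: 5.15
eef_pos: [603.2, 266.9, 412.7]
tcp_rot: [3.141, -0.002, 1.466]
contact_force: [1.9, 1.9, 7.7]
opening: 0.458
grasp_force: 43.1
```

Request:
apply_moves:
  deltas:
    - {"claw": -1,"delta_pos": [0,0,0],"yaw": 0}
    - {"claw": -1,"delta_pos": [0,0,0],"yaw": 0}
    - {"claw": -1,"delta_pos": [0,0,0],"yaw": 0}
    - {"claw": -1,"delta_pos": [0,0,0],"yaw": 0}
    - {"claw": -1,"delta_pos": [0,0,-3],"yaw": 0}
    - {"claw": -1,"delta_pos": [0,0,-5],"yaw": 0}

```text
clock: 5.9
eef_pos: [602.6, 264.9, 491.5]
tcp_rot: [-3.138, 0.002, 1.466]
contact_force: [0.2, 0.2, 0.7]
opening: 1.003
grasp_force: 0.0
```

Run:
```python
from h import *
f=grab('scene');cv2.imwrite('pics/g2.png',cv2.resize(f['img'][150:400,230:480],None,fx=2.4,fy=2.4))
plan([461.4,-351.9,300],158.9)
```

```text
f [ 1.7 -0.2  5.5] open 0.997 t 5.95
{"claw":-1,"delta_pos":[-5.24, -0.64, 1.67],"yaw":-0.109},
{"claw":-1,"delta_pos":[-5.14, -1.2, 1.67],"yaw":-0.109},
{"claw":-1,"delta_pos":[-4.98, -1.76, 1.67],"yaw":-0.109},
{"claw":-1,"delta_pos":[-4.76, -2.29, 1.67],"yaw":-0.109},
{"claw":-1,"delta_pos":[-4.48, -2.79, 1.67],"yaw":-0.109},
{"claw":-1,"delta_pos":[-4.15, -3.26, 1.67],"yaw":-0.109},
{"claw":-1,"delta_pos":[-3.77, -3.69, 1.67],"yaw":-0.109},
{"claw":-1,"delta_pos":[-3.34, -4.08, 1.67],"yaw":-0.109},
{"claw":-1,"delta_pos":[-2.88, -4.42, 1.67],"yaw":-0.109},
{"claw":-1,"delta_pos":[-2.38, -4.71, 1.68],"yaw":-0.109},
{"claw":-1,"delta_pos":[-1.86, -4.95, 1.67],"yaw":-0.109},
{"claw":-1,"delta_pos":[-1.31, -5.11, 1.68],"yaw":-0.109},
```

View pics/g2.png

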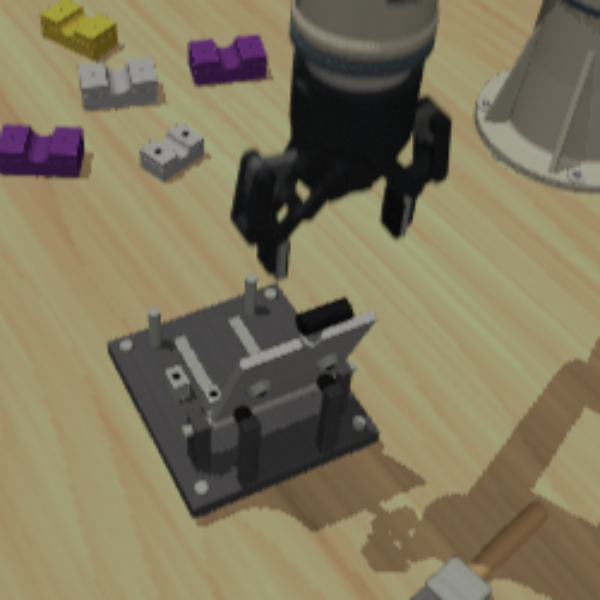

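The picture shows the leaf leaning back on the posts (handle at crop pixel (325,315)) and the nest clear.

Request:
apply_moves:
  deltas:
    - {"claw": -1,"delta_pos": [-5.2,-0.6,1.6],"yaw": -0.109}
    - {"claw": -1,"delta_pos": [-5.1,-1.2,1.6],"yaw": -0.109}
    - {"claw": -1,"delta_pos": [-5.0,-1.8,1.6],"yaw": -0.109}
    - {"claw": -1,"delta_pos": [-4.8,-2.3,1.6],"yaw": -0.109}
    - {"claw": -1,"delta_pos": [-4.5,-2.8,1.6],"yaw": -0.109}
    - {"claw": -1,"delta_pos": [-4.1,-3.3,1.6],"yaw": -0.109}
    - {"claw": -1,"delta_pos": [-3.8,-3.7,1.6],"yaw": -0.109}
    - {"claw": -1,"delta_pos": [-3.3,-4.1,1.6],"yaw": -0.109}

```text
clock: 6.95
eef_pos: [506.8, -148.0, 364.3]
tcp_rot: [3.141, 0.001, 2.341]
contact_force: [0.7, -0.1, 0.2]
opening: 0.999
grasp_force: 0.0
```

Request:
apply_moves:
  deltas:
    - {"claw": -1,"delta_pos": [-2.9,-4.4,1.6],"yaw": -0.109}
    - {"claw": -1,"delta_pos": [-2.4,-4.7,1.6],"yaw": -0.109}
    - {"claw": -1,"delta_pos": [-1.9,-4.9,1.6],"yaw": -0.109}
    - {"claw": -1,"delta_pos": [-1.3,-5.1,1.6],"yaw": -0.109}
    - {"claw": -1,"delta_pos": [0,0,0],"yaw": 0}
    - {"claw": -1,"delta_pos": [0,0,0],"yaw": 0}

```text
clock: 7.7
eef_pos: [460.9, -351.8, 300.5]
tcp_rot: [3.141, -0.0, 2.772]
contact_force: [-0.9, 0.3, -0.9]
opening: 1.0
grasp_force: 0.0
```

Run:
```python
from h import *
# fresh jig measure (leaf open) with the arm clear + part check
f=grab('top');P=pts(f);g=grab('scene');Q=pts(g)
def top(P,img,box,zl,zh):
    u0,u1,v0,v1=box;m=np.zeros((480,640),bool);m[v0:v1,u0:u1]=1
    return m&(P[...,2]>zl)&(P[...,2]<zh)
m=top(Q,0,(270,390,230,362),16,38);print('plate',rect(Q,m))
f0=load('top')
x=f['img'][165:270,185:310];y=g['img'][150:370,230:400]
x=cv2.resize(x,None,fx=4,fy=4,interpolation=3);y=cv2.resize(y,None,fx=1.75,fy=1.75)
im=np.zeros((600,800,3),np.uint8);im[:420,:500]=x;im[:y.shape[0],502:502+y.shape[1]]=y[:,:298];cv2.imwrite('pics/n.png',im)
plan([461.4,-351.9,177],158.9)
```

```text
plate (array([590.8, 138.3]), array([208.6, 191.4]), 84.1, 4252)
f [0.  0.  0.3] open 1.003 t 7.8
{"claw":-1,"delta_pos":[-0.01, -0.03, 4.13],"yaw":0},
{"claw":-1,"delta_pos":[-0.01, -0.03, 4.13],"yaw":0},
{"claw":-1,"delta_pos":[-0.02, -0.02, 4.13],"yaw":0},
```

View pics/n.png

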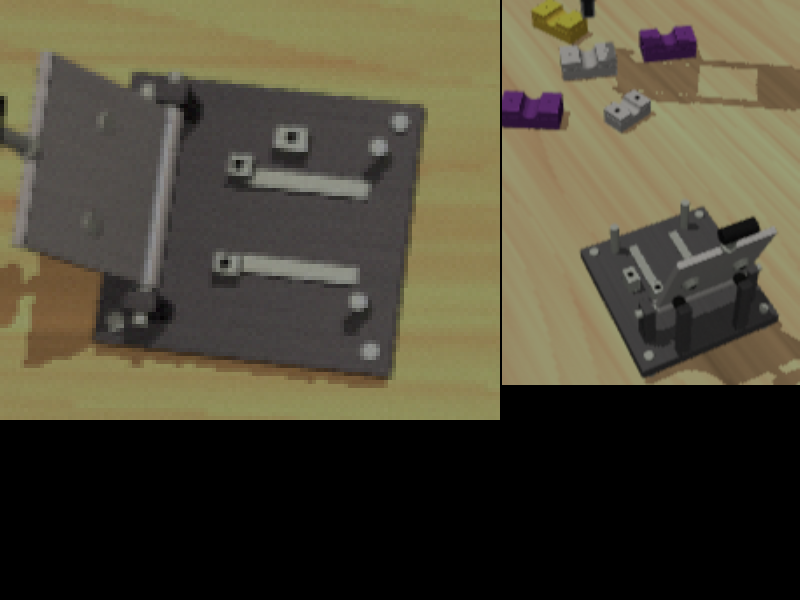

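The nest is clear: rails, back stops at crop (240,165) and (226,263), end stop at (291,138), all matching jig yaw −6° with +x up in the image. Descending on the larger half.

Request:
apply_moves:
  deltas:
    - {"claw": -1,"delta_pos": [0,0,5],"yaw": 0}
    - {"claw": -1,"delta_pos": [0,0,5],"yaw": 0}
    - {"claw": -1,"delta_pos": [0,0,2.4],"yaw": 0}
    - {"claw": 1,"delta_pos": [0,0,0],"yaw": 0}
    - {"claw": 1,"delta_pos": [0,0,0],"yaw": 0}
    - {"claw": 1,"delta_pos": [0,0,0],"yaw": 0}
    - {"claw": 1,"delta_pos": [0,0,0],"yaw": 0}
    - {"claw": 1,"delta_pos": [0,0,0],"yaw": 0}
  grip_force: 60

```text
clock: 8.8
eef_pos: [461.8, -352.0, 178.3]
tcp_rot: [-3.141, 0.003, 2.774]
contact_force: [1.3, 4.0, 7.5]
opening: 0.567
grasp_force: 64.5
```

Request:
apply_moves:
  deltas:
    - {"claw": 1,"delta_pos": [0,0,-1],"yaw": 0}
    - {"claw": 1,"delta_pos": [0,0,-4],"yaw": 0}
    - {"claw": 1,"delta_pos": [0,0,-6],"yaw": 0}
    - {"claw": 1,"delta_pos": [0,0,-5],"yaw": 0}
    - {"claw": 1,"delta_pos": [0,0,0],"yaw": 0}
    - {"claw": 1,"delta_pos": [0,0,0],"yaw": 0}

```text
clock: 9.55
eef_pos: [460.4, -351.4, 335.9]
tcp_rot: [3.141, -0.001, 2.774]
contact_force: [-1.3, 0.3, -4.7]
opening: 0.566
grasp_force: 64.6
```

Run:
```python
from h import *
f=grab('scene');g=grab('top');Q=pts(f)
im=np.zeros((600,800,3),np.uint8)
im[:,:400]=cv2.resize(f['img'][80:230,220:320],None,fx=4,fy=4);im[:,400:]=cv2.resize(g['img'][190:340,380:480],None,fx=4,fy=4);cv2.imwrite('pics/p.png',im)
np.set_printoptions(suppress=True)
# grey part pixels in the scene view: low saturation, height over bench
hsv=cv2.cvtColor(f['img'],cv2.COLOR_BGR2HSV);m=np.zeros((480,640),bool);m[80:230,220:330]=1
m&=(hsv[...,1]<50)&(hsv[...,2]>90);print(rect(Q,m),np.percentile(Q[m][:,2],[2,50,98]))
c,s=np.cos(np.radians(-6)),np.sin(np.radians(-6))
j=lambda x,y:[588+c*x-s*y,121+s*x+c*y]
print('above',j(-8,-9));plan(j(-8,-9)+[337],174)
```

```text
(array([ 454.5, -599.3]), array([2658.5,  526.3]), 62.1, 497) [-542.44727696   31.08965771  369.8600169 ]
above [np.float64(579.1030686676448), np.float64(112.88553064782677)]
f [-0.7 -0.6 -4.5] open 0.567 t 9.65
{"claw":-1,"delta_pos":[0.7, 5.95, -0.03],"yaw":-0.033},
{"claw":-1,"delta_pos":[0.5, 5.97, -0.03],"yaw":-0.033},
{"claw":-1,"delta_pos":[0.31, 5.98, -0.03],"yaw":-0.033},
{"claw":-1,"delta_pos":[0.11, 5.99, -0.03],"yaw":-0.033},
{"claw":-1,"delta_pos":[-0.09, 5.99, -0.03],"yaw":-0.033},
{"claw":-1,"delta_pos":[-0.29, 5.98, -0.03],"yaw":-0.033},
{"claw":-1,"delta_pos":[-0.48, 5.97, -0.02],"yaw":-0.033},
{"claw":-1,"delta_pos":[-0.68, 5.95, -0.03],"yaw":-0.033},
```

View pics/p.png

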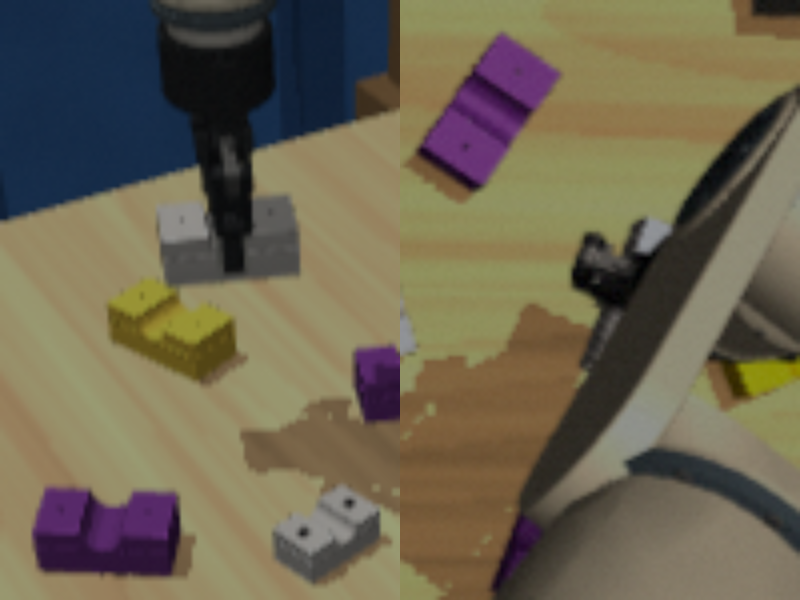

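The larger half is held level, with the fingers in the saddle (left half, part at about (230,240)). Carrying it over to the jig.

Request:
apply_moves:
  deltas:
    - {"claw": 1,"delta_pos": [0.7,5.95,0],"yaw": -0.033}
    - {"claw": 1,"delta_pos": [0.5,5.97,0],"yaw": -0.033}
    - {"claw": 1,"delta_pos": [0.3,5.98,0],"yaw": -0.033}
    - {"claw": 1,"delta_pos": [0.1,6,0],"yaw": -0.033}
    - {"claw": 1,"delta_pos": [-0.1,6,0],"yaw": -0.033}
    - {"claw": 1,"delta_pos": [-0.3,5.98,0],"yaw": -0.033}
    - {"claw": 1,"delta_pos": [-0.5,5.97,0],"yaw": -0.033}
    - {"claw": 1,"delta_pos": [-0.7,5.95,0],"yaw": -0.033}

```text
clock: 10.65
eef_pos: [580.4, 114.3, 334.6]
tcp_rot: [-3.141, -0.003, 3.039]
contact_force: [1.2, -0.9, -4.7]
opening: 0.574
grasp_force: 64.8
```

Request:
apply_moves:
  deltas:
    - {"claw": 1,"delta_pos": [0,0,0],"yaw": 0}
    - {"claw": 1,"delta_pos": [0,0,0],"yaw": 0}

```text
clock: 10.9
eef_pos: [580.1, 112.5, 334.7]
tcp_rot: [-3.14, -0.003, 3.039]
contact_force: [0.4, -1.0, -5.0]
opening: 0.568
grasp_force: 65.1
```

Run:
```python
from h import *
c,s=np.cos(np.radians(-6)),np.sin(np.radians(-6))
j=lambda x,y:[588+c*x-s*y,121+s*x+c*y]
plan(j(-8,-9)+[224],174.0)
f=grab('scene');g=grab('top')
im=np.zeros((600,800,3),np.uint8)
im[:,:400]=cv2.resize(f['img'][190:370,260:380],(400,600));im[:,400:]=cv2.resize(g['img'][160:310,190:290],None,fx=4,fy=4);cv2.imwrite('pics/q.png',im)
```

```text
f [ 0.4 -1.  -5. ] open 0.568 t 10.9
{"claw":-1,"delta_pos":[0.05, 0.01, 5.54],"yaw":0.001},
{"claw":-1,"delta_pos":[0.05, 0.02, 5.53],"yaw":0.001},
```

View pics/q.png

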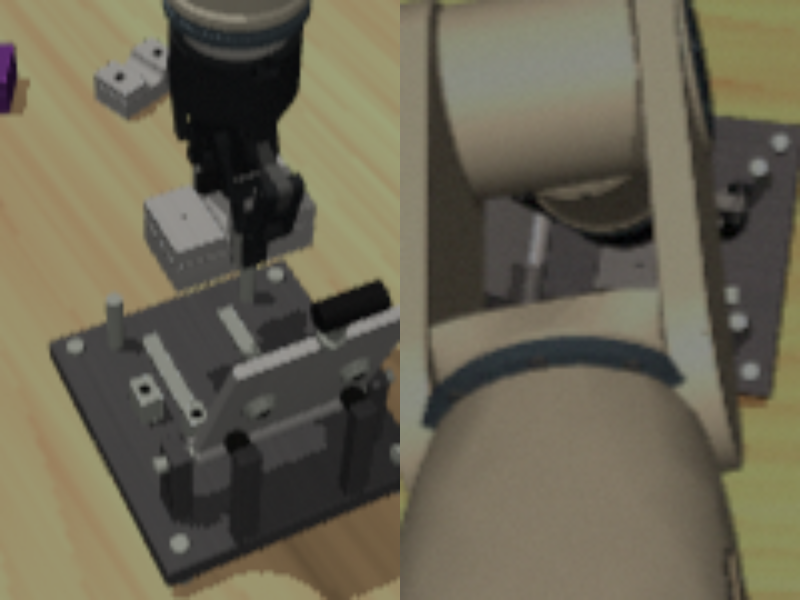

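Request:
apply_moves:
  deltas:
    - {"claw": 1,"delta_pos": [0,0,5],"yaw": 0}
    - {"claw": 1,"delta_pos": [0,0,4],"yaw": 0}
    - {"claw": 1,"delta_pos": [0,0,2],"yaw": 0}
    - {"claw": 1,"delta_pos": [0,0,0.8],"yaw": 0}
    - {"claw": 1,"delta_pos": [0,0,0.3],"yaw": 0}
    - {"claw": 1,"delta_pos": [0,0,0],"yaw": 0}
    - {"claw": 1,"delta_pos": [0,0,0],"yaw": 0}

```text
clock: 11.88
eef_pos: [581.1, 112.4, 216.5]
tcp_rot: [3.141, 0.001, 3.038]
contact_force: [-1.4, 0.7, -5.1]
opening: 0.567
grasp_force: 65.1
```

Request:
apply_moves:
  deltas:
    - {"claw": 1,"delta_pos": [0,0,0.2],"yaw": 0}
    - {"claw": 1,"delta_pos": [0,0,0.15],"yaw": 0}
    - {"claw": 1,"delta_pos": [0,0,0],"yaw": 0}
    - {"claw": 1,"delta_pos": [0,0,0],"yaw": 0}

```text
clock: 12.38
eef_pos: [580.8, 112.5, 212.4]
tcp_rot: [3.142, 0.0, 3.038]
contact_force: [-2.3, 0.2, 1.6]
opening: 0.567
grasp_force: 65.9
```

Request:
apply_moves:
  deltas:
    - {"claw": 1,"delta_pos": [0,0.2,0],"yaw": 0}
    - {"claw": 1,"delta_pos": [0,0.2,0],"yaw": 0}
    - {"claw": 1,"delta_pos": [0,0.2,0],"yaw": 0}
    - {"claw": 1,"delta_pos": [0,0.1,0],"yaw": 0}
    - {"claw": 1,"delta_pos": [0,0,0],"yaw": 0}
    - {"claw": 1,"delta_pos": [0,0,0],"yaw": 0}

```text
clock: 13.12
eef_pos: [581.7, 119.4, 212.4]
tcp_rot: [3.141, 0.001, 3.038]
contact_force: [0.6, -3.4, 4.9]
opening: 0.572
grasp_force: 66.3
```

Request:
apply_moves:
  deltas:
    - {"claw": 1,"delta_pos": [0,0.1,0],"yaw": 0}
    - {"claw": 1,"delta_pos": [0,0.1,0],"yaw": 0}
    - {"claw": 1,"delta_pos": [0,0,0],"yaw": 0}
    - {"claw": 1,"delta_pos": [0,0,0],"yaw": 0}

```text
clock: 13.62
eef_pos: [581.9, 121.2, 212.3]
tcp_rot: [-3.141, 0.001, 3.038]
contact_force: [0.2, -5.7, 4.7]
opening: 0.563
grasp_force: 66.4
```

Request:
apply_moves:
  deltas:
    - {"claw": 1,"delta_pos": [0,0.1,0],"yaw": 0}
    - {"claw": 1,"delta_pos": [0,0.1,0],"yaw": 0}
    - {"claw": 1,"delta_pos": [0,0,0],"yaw": 0}
    - {"claw": 1,"delta_pos": [0,0,0],"yaw": 0}

```text
clock: 14.12
eef_pos: [582.0, 121.8, 212.4]
tcp_rot: [-3.139, 0.0, 3.039]
contact_force: [-1.2, -16.6, 7.3]
opening: 0.574
grasp_force: 66.6
```

Request:
apply_moves:
  deltas:
    - {"claw": 1,"delta_pos": [-0.15,0,0],"yaw": 0}
    - {"claw": 1,"delta_pos": [-0.15,0,0],"yaw": 0}
    - {"claw": 1,"delta_pos": [-0.1,0,0],"yaw": 0}
    - {"claw": 1,"delta_pos": [0,0,0],"yaw": 0}
    - {"claw": 1,"delta_pos": [0,0,0],"yaw": 0}
  grip_force: 80

```text
clock: 14.75
eef_pos: [583.3, 121.7, 212.4]
tcp_rot: [-3.138, -0.007, 3.038]
contact_force: [-16.0, -13.4, 23.4]
opening: 0.563
grasp_force: 82.2
```

Run:
```python
from h import *
f=grab('scene')
cv2.imwrite('pics/s.png',cv2.resize(f['img'][250:350,270:370],None,fx=6,fy=6,interpolation=3))
from rig import r
print(r.sense())
```

```text
{'clock': 14.8, 'qpos': array([ 2.03546999e-01,  5.49454245e-01,  1.82612665e+00, -1.68295832e-03,
        7.73961537e-01, -1.26288956e+00]), 'qvel': array([-0.00043307, -0.00135222, -0.00108555, -0.00058568, -0.00012917,
        0.00059441]), 'joint_efforts': array([  5.32540798, -54.01865959, -29.81171608,   2.10946709,
        -5.60035676,   0.1653543 ]), 'eef_pos': array([583.28641643, 121.72176596, 212.39776849]), 'tcp_rot': array([-3.1380712 , -0.00722296,  3.03842841]), 'contact_force': array([-16.65510743, -12.89785045,  23.05817399]), 'wrist_torque': array([-1.82874065,  2.24169222,  0.15521207]), 'grasp_force': 82.24977135658264, 'opening': 0.5628830921439069}
```

View pics/s.png

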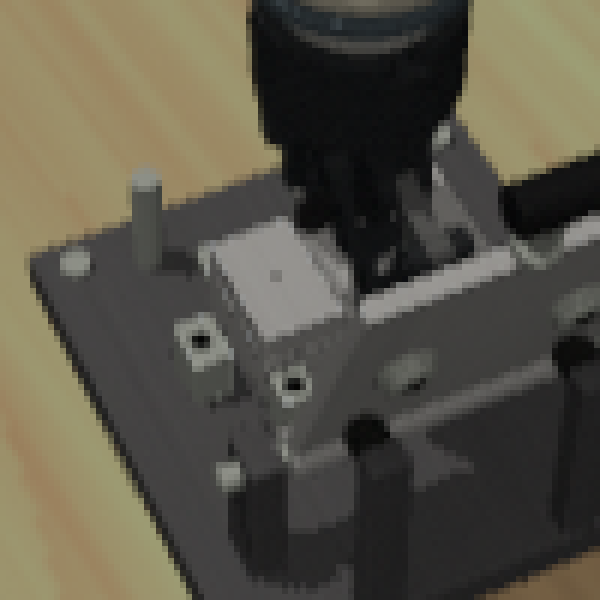

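Run:
```python
from h import *
np.set_printoptions(suppress=True,precision=1)
f=load('scene');Q=pts(f)
c,s=np.cos(np.radians(-5.9)),np.sin(np.radians(-5.9))
d=Q-[588.8,121,0];J=np.stack([c*d[...,0]+s*d[...,1],-s*d[...,0]+c*d[...,1],Q[...,2]],-1)
m=np.zeros((480,640),bool);m[285:308,303:330]=1
t=m&(J[...,2]>66);print('part top',t.sum(),np.percentile(J[t],[1,5,50,95,99],axis=0))
m=np.zeros((480,640),bool);m[300:318,298:310]=1
t=m&(J[...,2]>48)&(J[...,2]<60)&(J[...,0]>42);print('end stop top',t.sum(),np.percentile(J[t],[2,5,50,95,98],axis=0))
# sharp edges by ray cast onto planes: helper on crop pixels (6x, off 270,250)
R=Ro.from_euler('xyz',f['rotation']).as_matrix()
def ray(px,z):
    u,v=px[0]/6+270-.5+.08,px[1]/6+250-.5+.08
    k=R@np.array([(u-f['cx'])/f['fx'],-(v-f['cy'])/f['fy'],-1]);p=f['eye']+k*(z-f['eye'][2])/k[2]
    e=p-[588.8,121,0];return np.array([c*e[0]+s*e[1],-s*e[0]+c*e[1],z])
for n,p,z in(('part top corner front',(200,243),72),('part top corner back',(270,343),72),('stop corners',(175,318),52),('',(192,362),52),('',(213,315),52),('',(232,358),52)):print(n,ray(p,z))
```

```text
part top 362 [[ -0.3 -25.9  66.3]
 [  6.4 -23.3  68.3]
 [ 23.8   6.5  71.5]
 [ 42.3  29.8 127.4]
 [ 59.3 125.3 209.7]]
end stop top 64 [[48.3 -9.8 48.4]
 [48.8 -8.9 48.6]
 [56.3  1.5 51.2]
 [63.5 11.3 54.4]
 [63.8 12.  55. ]]
part top corner front [ 43.9 -28.5  72. ]
part top corner back [39.9 25.  72. ]
stop corners [ 60.7 -14.5  52. ]
 [63.2  6.8 52. ]
 [47.2 -9.8 52. ]
 [49.  11.5 52. ]
```

The part's end is at about x=42–43 and the stop face at 48. So it is stuck by friction with a 5 mm gap, not on the end stop. Ease the down and back push, then slide.

Request:
apply_moves:
  deltas:
    - {"claw": 1,"delta_pos": [0,-0.1,-0.15],"yaw": 0}
    - {"claw": 1,"delta_pos": [0,0,0],"yaw": 0}
    - {"claw": 1,"delta_pos": [0,0,0],"yaw": 0}

```text
clock: 15.18
eef_pos: [584.2, 121.3, 212.7]
tcp_rot: [-3.14, -0.004, 3.038]
contact_force: [-5.4, -7.5, 2.3]
opening: 0.564
grasp_force: 84.1
```

Request:
apply_moves:
  deltas:
    - {"claw": 1,"delta_pos": [-0.15,0,0],"yaw": 0}
    - {"claw": 1,"delta_pos": [-0.15,0,0],"yaw": 0}
    - {"claw": 1,"delta_pos": [0,0,0],"yaw": 0}
    - {"claw": 1,"delta_pos": [0,0,0],"yaw": 0}

```text
clock: 15.68
eef_pos: [586.9, 121.1, 212.5]
tcp_rot: [-3.139, -0.005, 3.038]
contact_force: [-6.5, -6.8, 2.7]
opening: 0.565
grasp_force: 84.1
```

Slides freely now (2.7 mm for 3 commanded).

Request:
apply_moves:
  deltas:
    - {"claw": 1,"delta_pos": [-0.15,0,0],"yaw": 0}
    - {"claw": 1,"delta_pos": [-0.1,0,0],"yaw": 0}
    - {"claw": 1,"delta_pos": [0,0,0],"yaw": 0}
    - {"claw": 1,"delta_pos": [0,0,0],"yaw": 0}

```text
clock: 16.18
eef_pos: [589.1, 120.8, 212.5]
tcp_rot: [-3.139, -0.006, 3.038]
contact_force: [-8.0, -6.7, 4.7]
opening: 0.561
grasp_force: 84.4
```

Request:
apply_moves:
  deltas:
    - {"claw": 1,"delta_pos": [-0.1,0,0],"yaw": 0}
    - {"claw": 1,"delta_pos": [-0.1,0,0],"yaw": 0}
    - {"claw": 1,"delta_pos": [0,0,0],"yaw": 0}
    - {"claw": 1,"delta_pos": [0,0,0],"yaw": 0}

```text
clock: 16.68
eef_pos: [589.8, 120.8, 212.5]
tcp_rot: [-3.139, -0.01, 3.038]
contact_force: [-15.1, -4.6, 11.3]
opening: 0.56
grasp_force: 85.2
```

Request:
apply_moves:
  deltas:
    - {"claw": 1,"delta_pos": [-0.03,0.1,0],"yaw": 0}
    - {"claw": 1,"delta_pos": [0,0.1,0],"yaw": 0}
    - {"claw": 1,"delta_pos": [0,0,0],"yaw": 0}
    - {"claw": 1,"delta_pos": [0,0,0],"yaw": 0}

```text
clock: 17.18
eef_pos: [590.0, 121.3, 212.5]
tcp_rot: [-3.136, -0.011, 3.039]
contact_force: [-17.0, -15.0, 13.9]
opening: 0.561
grasp_force: 85.4
```

Run:
```python
from h import *
f=grab('scene')
cv2.imwrite('pics/s2.png',cv2.resize(f['img'][250:350,270:370],None,fx=6,fy=6,interpolation=3))
```

```text
(no output)
```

View pics/s2.png

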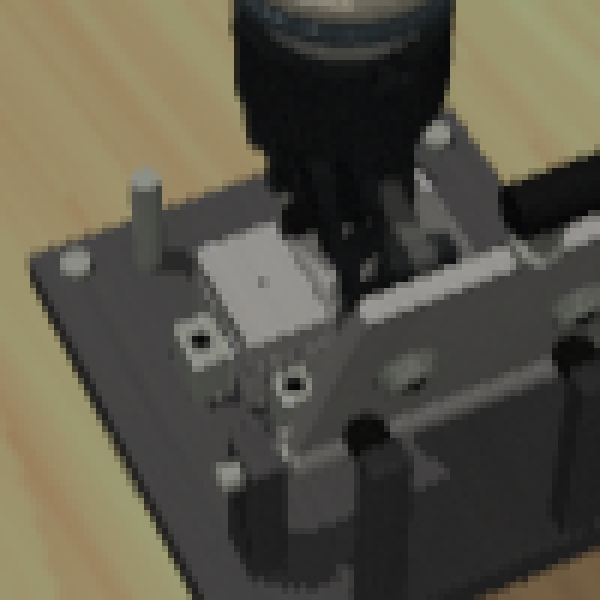

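The part's top end edge has moved up to the end stop (corner now about (248,345)). Checking numerically with the same rays.

Run:
```python
from h import *
np.set_printoptions(suppress=True,precision=1)
f=load('scene');c,s=np.cos(np.radians(-5.9)),np.sin(np.radians(-5.9));R=Ro.from_euler('xyz',f['rotation']).as_matrix()
def ray(px,z):
    u,v=px[0]/6+270-.42,px[1]/6+250-.42
    k=R@np.array([(u-f['cx'])/f['fx'],-(v-f['cy'])/f['fy'],-1]);p=f['eye']+k*(z-f['eye'][2])/k[2]
    e=p-[588.8,121,0];return np.array([c*e[0]+s*e[1],-s*e[0]+c*e[1],z])
for p,z in(((248,345),72),((222,298),72),((197,250),72),((213,315),52),((232,358),52)):print(ray(p,z))
Q=pts(f);d=Q-[588.8,121,0];x=c*d[...,0]+s*d[...,1];y=-s*d[...,0]+c*d[...,1];z=Q[...,2]
m=(z>66)&(z<78)&(x>20)&(x<60)&(abs(y)<22);A=np.c_[x[m],y[m],np.ones(m.sum())]
k=np.linalg.lstsq(A,z[m],rcond=None)[0];print('top',m.sum(),x[m].max(),np.percentile(x[m],98),'slopes',k[:2]*57.3,'z',np.median(z[m]))
from rig import r;q=r.sense();print(q['contact_force'],q['wrist_torque'])
```

```text
[47.5 22.4 72. ]
[47.2 -1.2 72. ]
[ 46.3 -25.8  72. ]
[47.2 -9.8 52. ]
[49.  11.5 52. ]
top 209 48.50123495489525 48.01775744519941 slopes [-2.  -0.4] z 71.3626990549468
[-17.4 -15.5  14.8] [-2.2  2.4  0.2]
```

Request:
apply_moves:
  deltas:
    - {"claw": 1,"delta_pos": [-0.05,0.02,-0.03],"yaw": 0}
    - {"claw": 1,"delta_pos": [0,0,0],"yaw": 0}
    - {"claw": 1,"delta_pos": [0,0,0],"yaw": 0}
    - {"claw": 1,"delta_pos": [0,0,0],"yaw": 0}

```text
clock: 17.73
eef_pos: [590.1, 121.4, 212.5]
tcp_rot: [-3.136, -0.012, 3.039]
contact_force: [-17.4, -16.2, 13.3]
opening: 0.566
grasp_force: 85.2
```

Request:
apply_moves:
  deltas:
    - {"claw": 1,"delta_pos": [0,0,0],"yaw": 0}
    - {"claw": 1,"delta_pos": [0,0,0],"yaw": 0}
    - {"claw": 1,"delta_pos": [0,0,0],"yaw": 0}
    - {"claw": 1,"delta_pos": [0,0,0],"yaw": 0}

```text
clock: 18.23
eef_pos: [590.1, 121.4, 212.5]
tcp_rot: [-3.136, -0.012, 3.039]
contact_force: [-17.6, -16.2, 13.0]
opening: 0.564
grasp_force: 85.2
```

```bash
python3 -c "
from rig import r
print(r.sign_off())"
```

```text
the job is handed in; nothing more can be done
None
```

I handed the job in with the leaf leaning back on its stop and the larger undrilled half flat on the rails in the corner. The gripper still held it and pressed about 16 N towards the back stops and 17 N towards the end stop, readings that include some rail friction; the judged result was not reported back.

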